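Pair the shoe trees on the slanted rack

TASK

The three right-foot cedar shoe trees stand in a row on the flat board, and their left-foot mates already lie on the slanted shoe rack. Move the right ones over so that the rack shows the pairs in the order of the left ones: each right tree in the empty place just to the right (looking from heel to toe, as the robot does) of the left tree of its own size, parallel to it, toe up the slope, with its sole down on the deck and its heel against the cleat so that it cannot slide. Do not shift the left trees, and leave the tin and the dauber where they are.

Things in the scene. Friction and masses are not known exactly. Their poses are not given: they have to be found in the camera images.
- right_child: Loose small (child's) right shoe tree, 175 mm long, toe block 50 wide, knob top 67 high, 160 g; flat on a board 45 mm high, heel to the robot. Grip across the bare steel tube between heel and toe blocks: 16 diameter, 54 long, its middle (the balance point) 73 ahead of the origin, 36 above the sole. Origin: sole, at the back end of the heel; x to the toe, y left, z up.
- left_child: Loose small (child's) left shoe tree, 175 mm long, toe block 50 wide: mirror image of right_child with the same sizes and origin. It lies on the slanted rack, heel against the cleat, toe up the slope. The empty place for its mate is 84 mm to its right (centre line to centre line, along the cleat).
- right_medium: Loose medium right shoe tree, 212 mm long, toe block 58 wide, knob top 73 high, 230 g; flat on a board 45 mm high, heel to the robot. Grip across the bare steel tube between heel and toe blocks: 16 diameter, 58 long, its middle (the balance point) 85 ahead of the origin, 36 above the sole. Origin: sole, at the back end of the heel; x to the toe, y left, z up.
- left_medium: Loose medium left shoe tree, 212 mm long, toe block 58 wide: mirror image of right_medium with the same sizes and origin. It lies on the slanted rack, heel against the cleat, toe up the slope. The empty place for its mate is 84 mm to its right (centre line to centre line, along the cleat).
- right_large: Loose large right shoe tree, 252 mm long, toe block 66 wide, knob top 79 high, 310 g; flat on a board 45 mm high, heel to the robot. Grip across the bare steel tube between heel and toe blocks: 16 diameter, 62 long, its middle (the balance point) 97 ahead of the origin, 36 above the sole. Origin: sole, at the back end of the heel; x to the toe, y left, z up.
- left_large: Loose large left shoe tree, 252 mm long, toe block 66 wide: mirror image of right_large with the same sizes and origin. It lies on the slanted rack, heel against the cleat, toe up the slope. The empty place for its mate is 84 mm to its right (centre line to centre line, along the cleat).
- rack: Fixed slanted shoe rack, 530 mm wide. Its deck rises 15 degrees (0.262 rad) away from the robot, 285 mm deep from a cleat along its lower edge, near the robot; the cleat stands 18 mm above the deck. Origin: mid-width, on the work surface, below the line where deck and cleat meet, which is 55 mm higher. x level, up-slope; y left along the cleat; z up. Six places, 84 mm apart.
- tin: Bystander, to be left alone; lies on the flat board beyond the toes: closed black tin, 75 mm across, 25 mm high. Origin: centre of its underside.
- dauber: Bystander, to be left alone; lies on the flat board beyond the toes: red plastic dauber with a round bristle head, 150 mm long, 29 mm high. Origin: underside, 16 mm from the head's centre on the handle side; x axis from handle to head.

How it is judged (in metres and radians):
At the end, for the whole second after the job is handed in: Each right tree lies 84 +- 16 mm to the right of the left tree of its size, parallel within 0.14 rad, sole on the deck within 0.1 rad, heel at most 12 mm from the cleat, released and at rest; left trees within 15 mm of their start and square to the cleat, bystanders within 20 mm (y of right_child in the frame of left_child between -0.1 and -0.068 m and angle between the x axis of right_child and the x axis of left_child, either way round below 0.14 rad and angle between the z axis of right_child and the z axis of left_child, either way round below 0.1 rad and angle between each of right_child, right_medium, right_large's own z axis and vertical below 0.5 rad and x of right_child in the frame of rack between -0.006 and 0.012 m and z of right_child in the frame of rack between 0.049 and 0.063 m and distance of each of left_child, left_medium, left_large from where it was at the start of the episode below 0.015 m and angle between the x axis of each of left_child, left_medium, left_large and the y axis of rack, either way round above 1.4 rad and linear speed of each of right_child, right_medium, right_large below 0.02 m/s and angular speed of each of right_child, right_medium, right_large below 0.2 rad/s and contact force between each of right_child, right_medium, right_large and the fingers below 0.1 N and y of right_medium in the frame of left_medium between -0.1 and -0.068 m and angle between the x axis of right_medium and the x axis of left_medium, either way round below 0.14 rad and angle between the z axis of right_medium and the z axis of left_medium, either way round below 0.1 rad and x of right_medium in the frame of rack between -0.006 and 0.012 m and z of right_medium in the frame of rack between 0.049 and 0.063 m and y of right_large in the frame of left_large between -0.1 and -0.068 m and angle between the x axis of right_large and the x axis of left_large, either way round below 0.14 rad and angle between the z axis of right_large and the z axis of left_large, either way round below 0.1 rad and x of right_large in the frame of rack between -0.006 and 0.012 m and z of right_large in the frame of rack between 0.049 and 0.063 m and distance of each of tin, dauber from where it was at the start of the episode below 0.02 m); the robot touches nothing.
It fails at once if a left shoe tree was shifted by more than 20 mm (distance of any of left_child, left_medium, left_large from where it was at the start of the episode above 0.02 m).
It fails at once if the tin or the dauber was moved by more than 20 mm (distance of any of tin, dauber from where it was at the start of the episode above 0.02 m).
It also fails if it takes over 88 s, if anything falls off the work surface, if the arm or the gripper's body presses on something with over 40 N, if the wrist force passes 120 N, or if a joint passes its speed limit or range.

ROBOT

A 6-joint arm with a two-finger parallel gripper is mounted at the origin on the work surface. World frame = base frame: x ahead of the robot, y to its left, z up, the work surface at z = 0. Lengths are in mm, angles in rad, forces in N, time in s.
With the tool pointing down it reaches from about 300 to 775 mm from the base axis. Payload 14.6 kg.
Tool frame: the origin (TCP) lies at the very end of the fingers, on their centre line; the grasp point (between the pads) lies 19 mm behind it; z points along the fingers, y is the direction in which the jaws open and shut (so a half turn about z gives the same grasp; the last joint's range is limited). The gripper opens to 94 mm and grips with 3 to 60 N. Pads are 16 mm wide; open, the fingers measure 119 mm over their backs; the gripper's body (75 mm by 177 mm) begins 78 mm behind the grasp point.
Start: joints at [-1.237, 0.3, 1.521, -0, 1.321, -0.067], TCP at [214.578, -506.405, 205.446] pointing down, gripper open.
Joint ranges: [-3.03, 3.03], [-0.79, 2.21], [0.23, 2.52], [-1.04, 4.18], [0, 3.07], [-2.55, 2.55]. Speed limits (rad/s): [2.22, 2.22, 2.57, 3.14, 3.14, 3.14].

INTERFACE

Orientations are given as a rotation vector (axis times angle).
In Python, from workcell import r, vision gives the robot as it stands.
- The arm moves only by the tool send_rows, never from a script. Its argument "rows" is a list of rows, each an object with "slide": the shift along the tool's x, y, z in cm, a list of three; "spin": the turn about the tool's z in degrees; "grip": the opening, from 0 (shut) to 1 (fully open). In form: [{"slide": [dx, dy, dz], "spin": spin, "grip": grip}, ...]. A call has 1 to 8 rows; each row is the pose to reach, as a shift and turn from the pose commanded when the call began, along the tool's axes at that moment; what a row does not reach only later rows make up. A row lasts 1/8 s, in which the tool goes at most 62.5 mm and 10.7 degrees, less where a joint would pass 70% of its speed; a pose out of reach is approached as far as the arm can. A call with a gripper value outside its range is refused whole. The fingers move at their own pace and stop on an object; "grip_force" is the grip in N (left out, the last holds). Time passes only in rows, so rows that repeat a pose let the fingers close. It gives the time, the measured TCP pose, the force and the opening at its end, in the units of the state.
- r.read_state(): the state, without advancing time (a new reading comes with each control period).
- vision.grab_frame(name): name is "side" or "top" or "wrist"; returns (picture, depth): 384x512x3 uint8, red, green, blue; 384x512 float32, mm along the optical axis (not along the pixel's ray), 0 where there is no reading.
- vision.camera_params(name): a dict with "camera_matrix" (3x3 intrinsics, pixels), "T" (4x4, takes a point from camera to world coordinates); the wrist camera has in their place "hand_eye" (4x4, takes a point from camera to tool coordinates, whose origin is the TCP and whose axes are the flange's). Camera axes: x right, y down, z forward; pixel columns grow to the right and rows downward; lengths in mm; the calibration is good to about 2 mm. A picture is of the moment at which its call begins: read the wrist's pose just before it. camera_params takes no time and is no camera call.
- r.job_done(): hands the job in, once; it reports no verdict.
The state is a dict: "clock": time; "joint_pos": joint angles; "qvel": joint speeds; "joint_torque": joint torques, N m; "position": TCP position; "ee_rot": TCP orientation; "wrist_force": force on the tool from outside, world axes, zero at the start; "wrist_torque": the same for the moment, N m; "grip_width": finger opening in mm.
Only numpy, scipy, OpenCV 4.12 (cv2) and the standard library are available. Lean on these libraries where they do the work, as an engineer would, in place of code of your own. Each camera call takes 0.05 s, during which the arm holds its last target.

## Working session

There is one attempt and no reset: what is moved stays moved. The work goes in short steps, Python scripts to look and compute and a tool call to move; the robot and the scene stay as the last step left them, time stands still between calls to the robot, and variables do not carry over. Pictures are saved under pics/ and viewed, and the job is handed in when it is done.

Besides the shell and the picture viewer there is one more tool, called after "Call:" as name(argument=value, ...) on one line, values as JSON. send_rows: Moves the arm, as the interface text tells. Its arguments: {"type":"object","properties":{"rows":{"type":"array","items":{"type":"object","properties":{"slide":{"type":"array","items":{"type":"number"}},"spin":{"type":"number"},"grip":{"type":"number"}}}},"grip_force":{"type":"number"}},"required":["rows"]}

```bash
ls; mkdir -p pics
python3 - <<'E'
from workcell import r, vision
import cv2, numpy as np
print(r.read_state())
for n in ("top","side"):
    p,d=vision.grab_frame(n); cv2.imwrite(f"pics/{n}0.png",p[:,:,::-1]); np.save(f"pics/{n}0.npy",d); np.save(f"pics/{n}0rgb.npy",p)
    print(n,vision.camera_params(n))
print(vision.camera_params("wrist"))
E
```

```text
pics
{'clock': 0.0, 'joint_pos': array([-1.23659564e+00,  3.00466631e-01,  1.52161199e+00, -5.23737380e-07,
        1.32071010e+00, -6.66057066e-02]), 'qvel': array([-0.00014657, -0.00151739, -0.00117822,  0.00022451, -0.00023207,
        0.00180121]), 'joint_torque': array([ 6.69835972e-04, -5.31808412e+01, -3.52730656e+01,  7.08561670e-02,
        2.44786829e-02, -1.12387474e-04]), 'position': array([ 214.49114248, -506.14909532,  204.87571295]), 'ee_rot': array([-3.07755642e+00, -6.25143739e-01,  2.51322444e-04]), 'wrist_force': array([-0.04341081, -0.63621339,  0.05776435]), 'wrist_torque': array([-0.00821313, -0.00511911, -0.00345761]), 'grip_width': 93.73322493979319}
top {'camera_matrix': array([[461.03277151,   0.        , 258.3738867 ],
       [  0.        , 461.03277151, 187.26918176],
       [  0.        ,   0.        ,   1.        ]]), 'T': array([[-1.94137953e-02, -9.85728898e-01,  1.67217359e-01,
         3.29493430e+02],
       [-9.99782098e-01,  2.04231637e-02,  4.31855676e-03,
         3.71826622e+01],
       [-7.67203369e-03, -1.67097082e-01, -9.85910597e-01,
      
[... 458 characters left out ...]
,
       [ 1.22614499e-02, -7.12588185e-01, -7.01475399e-01,
         1.28419772e+03],
       [ 0.00000000e+00,  0.00000000e+00,  0.00000000e+00,
         1.00000000e+00]])}
{'camera_matrix': array([[310.34795038,   0.        , 260.08129864],
       [  0.        , 310.34795038, 190.43501236],
       [  0.        ,   0.        ,   1.        ]]), 'hand_eye': array([[ 4.78672788e-04, -9.57659563e-01, -2.87902644e-01,
         8.39986867e+01],
       [ 9.99999596e-01,  2.39264389e-04,  8.66747041e-04,
         9.92388806e-01],
       [-7.61163742e-04, -2.87902943e-01,  9.57659290e-01,
        -1.79628155e+02],
       [ 0.00000000e+00,  0.00000000e+00,  0.00000000e+00,
         1.00000000e+00]])}
```

View pics/top0.png

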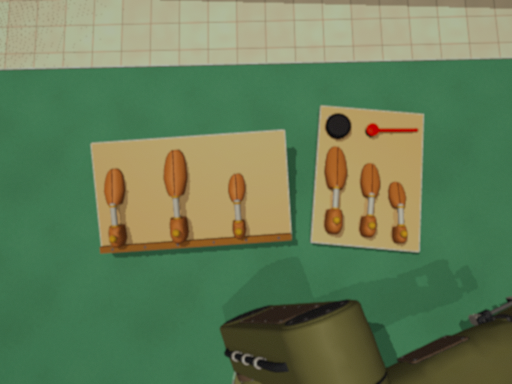

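View pics/side0.png

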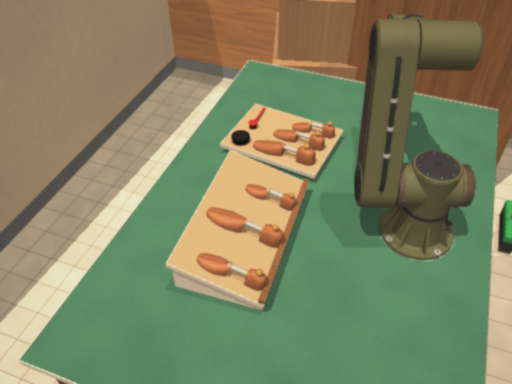

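Top view: the left trees run medium (col ≈115), large (≈175), child (≈238) along the rack. On the board the right trees are large (≈335), medium (≈370), child (≈400), with the tin at (338,126) and the dauber at (390,130). I'll measure the tubes, blocks and rack next.

```bash
cat > h.py <<'E'
import numpy as np, cv2
from workcell import r, vision
def cast(n,uv,P,N):
    """rays through pixels -> plane through P with normal N"""
    c=vision.camera_params(n) if isinstance(n,str) else n
    K=c["camera_matrix"];T=c["T"]
    uv=np.atleast_2d(uv).astype(float)
    d=np.c_[uv,np.ones(len(uv))]@np.linalg.inv(K).T@T[:3,:3].T
    o=T[:3,3];P=np.asarray(P,float);N=np.asarray(N,float)
    return o+d*((((P-o)@N)/(d@N))[:,None])
def cloud(c,d):
    v,u=np.mgrid[:d.shape[0],:d.shape[1]]
    K=c["camera_matrix"];T=c["T"]
    p=np.stack([(u-K[0,2])/K[0,0]*d,(v-K[1,2])/K[1,1]*d,d],-1)
    return p@T[:3,:3].T+T[:3,3]
E
python3 - <<'E'
from h import *
p=np.load("pics/top0rgb.npy");d=np.load("pics/top0.npy")
X=cloud(vision.camera_params("top"),d)
hsv=cv2.cvtColor(p,cv2.COLOR_RGB2HSV)
for n,(u,v) in dict(deck1=(145,170),deck2=(145,225),deck3=(265,160),deck4=(265,225),deckm=(205,220),deckm2=(210,160),board=(352,230),board2=(410,160),table=(60,200),tubeM=(114,212),tubeL=(177,206),tubeC=(238,210),rL=(336,196),rM=(370,207),rC=(400,217),heel=(370,222),rack=(200,243)).items():
    print(n,hsv[v,u],X[v,u].round(1))
big=cv2.resize(p[95:260,85:430],None,fx=2.3,fy=2.3,interpolation=cv2.INTER_CUBIC)
cv2.imwrite("pics/topzoom.png",big[:,:,::-1])
E
```

```text
deck1 [ 21 111 180] [595.1 354.3 107.1]
deck2 [ 20 120 181] [447.4 362.2  62.6]
deck3 [ 22 106 181] [615.5  22.9 110.7]
deck4 [ 20 115 182] [441.   26.3  57.6]
deckm [ 20 113 182] [457.6 193.7  66.6]
deckm2 [ 22 107 181] [619.1 174.6 109.2]
board [ 22 104 181] [ 423.  -218.7   46.6]
board2 [ 20 116 180] [ 621.4 -396.7   46.6]
table [ 69 119 120] [531.9 630.9   3. ]
tubeM [ 21  36 148] [478.5 431.3 122.3]
tubeL [ 22  38 146] [491.8 262.9 118.1]
tubeC [ 21  34 159] [477.6  98.6 118.4]
rL [ 23  31 172] [ 513.9 -170.5   93.5]
rM [ 26  31 174] [ 481.9 -262.8   90.3]
rC [ 24  30 171] [ 452.8 -343.4   89.1]
heel [ 18 200 162] [ 438.3 -254.   117. ]
rack [ 16 204 144] [393.9 207.4  67.8]
```

View pics/topzoom.png

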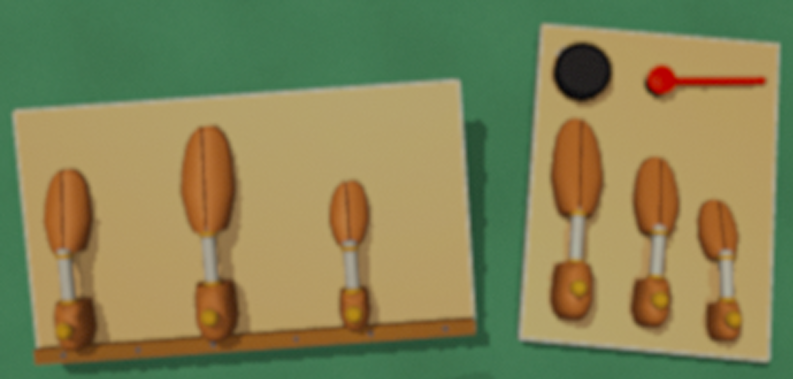

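Run:
```python
from h import *
p=np.load("pics/top0rgb.npy");d=np.load("pics/top0.npy")
cam=vision.camera_params("top");X=cloud(cam,d)
hsv=cv2.cvtColor(p,cv2.COLOR_RGB2HSV).astype(int)
H,S,V=hsv[...,0],hsv[...,1],hsv[...,2]
wood=(abs(H-21)<4)&(S>90)&(S<135)&(V>150); wood[:100]=0;wood[256:]=0
rk=wood.copy();rk[:,298:]=0; bd=wood.copy();bd[:,:305]=0
def plane(Q):
    c=Q.mean(0);
    for _ in range(3):
        n=np.linalg.svd(Q-c,full_matrices=False)[2][2];n*=np.sign(n[2]);e=(Q-c)@n;Q=Q[abs(e)<6];c=Q.mean(0)
    return c,n,e.std()
er=cv2.erode(rk.astype(np.uint8),np.ones((5,5)))>0
c,n,s=plane(X[er]);print("deck plane",c.round(1),n.round(4),"tilt",np.arccos(n[2]).round(4),"yaw upslope",np.arctan2(-n[1],-n[0]).round(4),s.round(2))
c2,n2,s2=plane(X[cv2.erode(bd.astype(np.uint8),np.ones((5,5)))>0]);print("board",c2.round(1),n2.round(4))
# rack outline: cast onto deck
cl=((H<19)&(S>165)&(V>90)).astype(np.uint8);cl[:,298:]=0;cl[:228]=0;cl[260:]=0
cs=max(cv2.findContours(rk.astype(np.uint8),0,2)[0],key=cv2.contourArea)
box=cv2.boxPoints(cv2.minAreaRect(cs));print(box)
Q=cast(cam,box,c,n);print(Q.round(1))
full=cv2.morphologyEx((rk|((H<20)&(S>160)&(V>80)&(np.arange(512)<298)[None,:]&((np.arange(384)>130)&(np.arange(384)<258))[:,None])).astype(np.uint8),3,np.ones((7,7)))
cs=max(cv2.findContours(full,0,2)[0],key=cv2.contourArea)
box=cv2.boxPoints(cv2.minAreaRect(cs));print("full",box.round(1).tolist())
# trees: orange
tube=((S<60)&(V>110)&(V<230)).astype(np.uint8);tube[:150]=0;tube[240:]=0
k,l,st,ce=cv2.connectedComponentsWithStats(tube)
for i in range(1,k):
    if st[i,4]>40: 
        v,u=np.nonzero(l==i);m=np.linalg.svd(np.c_[u,v]-ce[i],full_matrices=False)[2][0]
        print("tube",ce[i].round(1),st[i],m.round(3),X[l==i].mean(0).round(1), np.median(X[l==i][:,2]).round(1))
knob=((H>=19)&(S>180)).astype(np.uint8);knob[:150]=0;knob[260:]=0
k,l,st,ce=cv2.connectedComponentsWithStats(knob)
for i in range(1,k):
    if st[i,4]>5: print("knob",ce[i].round(1),st[i,4],X[l==i].max(0).round(1))
```

```text
deck plane [553.2 194.9  93.5] [-0.5221 -0.0077  0.8529] tilt 0.5493 yaw upslope 0.0147 2.4
board [ 620.  -305.6   44.5] [-0.0227 -0.2539  0.967 ]
[[ 91.84728 143.76042]
 [282.55167 130.75783]
 [289.47403 232.28584]
 [ 98.76965 245.28844]]
[[ 6.582e+02  4.843e+02  1.604e+02]
 [ 6.804e+02 -2.470e+01  1.695e+02]
 [ 4.225e+02 -4.440e+01  1.140e+01]
 [ 3.965e+02  5.116e+02  5.000e-01]]
full [[91.80000305175781, 143.8000030517578], [282.70001220703125, 130.5], [290.29998779296875, 239.6999969482422], [99.4000015258789, 252.89999389648438]]
tube [288.5 191.1] [286 150   6  84 117] [0.064 0.998] [537.3 -42.3  58.9] 3.6
tube [313.  202.5] [310 164   7  76 150] [-0.072  0.997] [ 505.1 -113.4   33.7] 34.6
tube [ 94.7 188.8] [ 92 166   6  48  69] [0.1   0.995] [557.8 517.5  35.6] 1.7
tube [335.4 197.6] [333 189   6  18  87] [-0.084  0.996] [ 510.5 -169.6   87.2] 86.9
tube [175.7 207.3] [173 199   6  18  85] [0.09  0.996] [484.3 260.5 150.1] 121.5
tube [370.5 205.3] [368 198   6  16  80] [-0.105  0.994] [ 486.9 -265.2   87.5] 87.6
tube [237.3 211.9] [235 205   6  15  74] [0.088 0.996] [472.9 100.7 115. ] 114.6
tube [113.4 215.9] [111 208   6  17  80] [0.103 0.995] [465.3 423.8 149.3] 118.7
tube [400.5 215.7] [398 209   6  15  67] [0.095 0.995] [ 456.6 -345.4   87.6] 87.8
knob [336.1 219.7] 35 [ 453.6 -155.1  127.7]
knob [237.3 221.3] 9 [449.1 107.5 115.8]
knob [371.7 224.9] 34 [ 438.7 -251.   123.7]
knob [238.3 231.4] 34 [ 426.4  107.  1350.3]
knob [175.6 232.6] 33 [425.7 269.1 144.7]
knob [403.7 233.4] 33 [ 413.    37.2 1350.3]
knob [112.3 238.6] 31 [413.9 437.5 136.4]
```

```bash
cat >> h.py <<'E'
def plane(Q):
    # z = a x + b y + c, robust
    from scipy.optimize import least_squares
    m=np.median(Q,0)
    f=least_squares(lambda w:(Q[:,2]-m[2])-w[0]*(Q[:,0]-m[0])-w[1]*(Q[:,1]-m[1])-w[2],[0,0,0],loss="soft_l1",f_scale=2)
    n=np.array([-f.x[0],-f.x[1],1]);n/=np.linalg.norm(n)
    return m+[0,0,f.x[2]],n
E
python3 - <<'E'
from h import *
p=np.load("pics/top0rgb.npy");d=np.load("pics/top0.npy")
cam=vision.camera_params("top");X=cloud(cam,d)
hsv=cv2.cvtColor(p,cv2.COLOR_RGB2HSV).astype(int)
H,S,V=hsv[...,0],hsv[...,1],hsv[...,2]
wood=(abs(H-21)<4)&(S>90)&(S<135)&(V>150); wood[:100]=0;wood[256:]=0
ok=(d>0)
E=lambda m:cv2.erode(m.astype(np.uint8),np.ones((5,5)))>0
rk=wood.copy();rk[:,298:]=0; bd=wood.copy();bd[:,:305]=0
c,n=plane(X[E(rk)&ok]);print("deck",c.round(1),n.round(4),"tilt",np.arccos(n[2]).round(4),"yaw",np.arctan2(-n[1],-n[0]).round(4))
print("board",[a.round(3) for a in plane(X[E(bd)&ok])])
for nm,m in (("wood",rk),):
    cs=max(cv2.findContours(m.astype(np.uint8),0,1)[0],key=cv2.contourArea).reshape(-1,2).astype(float)
    box=np.array([[91.8,143.8],[282.7,130.5],[290.3,239.7],[99.4,252.9]])
    # line fit on each edge of visible contours
    def line(pts): 
        vx,vy,x,y=cv2.fitLine(pts.astype(np.float32),cv2.DIST_HUBER,0,.01,.01).ravel();return np.array([x,y]),np.array([vx,vy])
    A=box
    L=[]
    for (a,b) in ((0,1),(1,2),(0,3)):
        t=(A[b]-A[a]);l=np.linalg.norm(t);t/=l;nn=np.array([-t[1],t[0]])
        s=(cs-A[a])@t;e=abs((cs-A[a])@nn);q=cs[(s>8)&(s<l-18)&(e<4)];L.append(line(q));print(len(q))
    # lower: deck/cleat border = lower wood contour: for each column
    low=[]
    for u in range(100,288):
        vv=np.nonzero(m[:,u])[0]; 
        if len(vv): low.append((u,vv.max()+.5))
    low=np.array(low)
    k,b=np.polyfit(*low.T,1)
    for _ in range(5):
        e=low[:,1]-k*low[:,0]-b;g=abs(e)<1.2;k,b=np.polyfit(*low[g].T,1)
    print("lower line",k,b,g.sum())
    L.append((np.array([195,k*195+b]),np.array([1,k])/np.hypot(1,k)))
    def X2(l1,l2):
        t=np.linalg.solve(np.c_[l1[1],-l2[1]],l2[0]-l1[0]);return l1[0]+t[0]*l1[1]
    cor=np.array([X2(L[0],L[2]),X2(L[0],L[1]),X2(L[3],L[1]),X2(L[3],L[2])])
    W=cast(cam,cor,c,n);print(cor.round(1).tolist());print("TL TR BR BL\n",W.round(1))
    print("lens",[np.linalg.norm(W[i]-W[(i+1)%4]).round(1) for i in range(4)])
    for a,b in((1,0),(2,3)): t=W[b]-W[a];print("yaw of y axis -90:",np.arctan2(-t[0],t[1]).round(4))
    for a,b in((2,1),(3,0)): t=W[b]-W[a];print("yaw",np.arctan2(t[1],t[0]).round(4))
E
```

```text
deck [560.7 188.3  95.5] [-0.2584 -0.0123  0.966 ] tilt 0.2616 yaw 0.0476
board [array([ 594.9  , -307.19 ,   44.775]), array([0.001, 0.   , 1.   ])]
165
83
83
lower line 0.0024805867126837713 227.77308024158748 3
[[92.2, 144.6], [282.2, 132.0], [288.6, 228.5], [100.5, 228.0]]
TL TR BR BL
 [[665.  495.8 127.3]
 [689.6 -25.9 127.2]
 [430.  -39.4  57.6]
 [441.  485.2  67.2]]
lens [np.float64(522.2), np.float64(269.1), np.float64(524.8), np.float64(232.2)]
yaw of y axis -90: 0.047
yaw of y axis -90: -0.021
yaw 0.0521
yaw 0.0469
```

Run:
```python
from h import *
p=np.load("pics/top0rgb.npy");d=np.load("pics/top0.npy")
cam=vision.camera_params("top");X=cloud(cam,d)
hsv=cv2.cvtColor(p,cv2.COLOR_RGB2HSV).astype(int);H,S,V=hsv[...,0],hsv[...,1],hsv[...,2]
# subpixel lower border: S crosses ~160
low=[]
for u in list(range(130,160))+list(range(195,228))+list(range(252,286)):
    s=S[225:250,u].astype(float);i=np.nonzero(s>160)[0]
    if len(i): i=i[0];low.append((u,225+i-1+(160-s[i-1])/(s[i]-s[i-1])))
low=np.array(low);k,b=np.polyfit(*low.T,1);e=low[:,1]-k*low[:,0]-b;g=abs(e)<1;k,b=np.polyfit(*low[g].T,1);print(k,b,g.sum(),len(low),e.std())
c=np.array([560.7,188.3,95.5]);yaw=.048;
n=np.array([-np.sin(.2618)*np.cos(yaw),-np.sin(.2618)*np.sin(yaw),np.cos(.2618)])
W=cast(cam,[[110,k*110+b],[195,k*195+b],[280,k*280+b]],c,n);print(W.round(1));t=W[0]-W[2];print("yaw",np.arctan2(-t[0],t[1]))
ex=np.array([np.cos(yaw),np.sin(yaw),0]);ey=np.array([-ex[1],ex[0],0])
top=cast(cam,[[92.2-.5,144.6-.5],[282.2+.5,132-.5]],c,n);m=top.mean(0)
print("mid top",m.round(1),"-> origin",(m-285*(np.cos(.2618)*ex+[0,0,np.sin(.2618)])).round(1))
print("width mid y' of top edge",(top@ey).round(1),"cleat line x'",(W@ex).round(1))
```

```text
-0.06922882166193152 252.97966417049892 97 97 0.09735450860043592
[[393.  461.3  54.1]
 [404.7 223.2  54.2]
 [416.4 -15.2  54.3]]
yaw 0.04896590195551867
mid top [678.5 234.9 127.6] -> origin [403.6 221.6  53.9]
width mid y' of top edge [464.4 -60.4] cleat line x' [414.7 415.  415.2]
```

Call:
send_rows(rows=[{"slide":[5,-1.8,0],"spin":3,"grip":1},{"slide":[10,-3.6,0],"spin":6,"grip":1},{"slide":[15,-5.4,0],"spin":9,"grip":1},{"slide":[20,-7.2,0],"spin":12,"grip":1},{"slide":[25,-9,0],"spin":15,"grip":1},{"slide":[30,-10.8,0],"spin":19,"grip":1},{"slide":[34,-12.3,0],"spin":23,"grip":1},{"slide":[34,-12.3,0],"spin":23,"grip":0.5}], grip_force=12)

```text
clock: 1.1
position: [480.9, -258.6, 204.9]
ee_rot: [-3.141, -0.003, 0.001]
wrist_force: [-0.3, 0.2, 0.3]
grip_width: 87.3
```

```bash
cat >> h.py <<'E'
from scipy.spatial.transform import Rotation as R
def tool():
    s=r.read_state();T=np.eye(4);T[:3,:3]=R.from_rotvec(s["ee_rot"]).as_matrix();T[:3,3]=s["position"];return s,T
def wrist(name):
    s,T=tool();p,d=vision.grab_frame("wrist");w=vision.camera_params("wrist")
    cv2.imwrite(f"pics/{name}.png",p[:,:,::-1]);np.save(f"pics/{name}.npy",p)
    return p,d,dict(camera_matrix=w["camera_matrix"],T=T@w["hand_eye"])
def goto(x,y,z,yaw):
    s,T=tool();d=T[:3,:3].T@(np.array([x,y,z])-T[:3,3])
    y0=np.arctan2(T[1,0],T[0,0])
    print("slide cm",(d/10).round(2),"spin deg",np.degrees(y0-yaw).round(2),"| at",T[:3,3].round(1),"yaw",y0.round(4),"F",s["wrist_force"].round(1),"w",round(s["grip_width"],1),"t",round(s["clock"],2))
E
python3 - <<'E'
from h import *
p,d,c=wrist("w1");goto(480,-260,205,0)
np.savez("pics/w1cam.npz",**c)
E
```

```text
slide cm [0.01 0.02 0.  ] spin deg 0.11 | at [ 479.9 -259.8  205. ] yaw 0.0019 F [ 0.  -0.1  0.1] w 83.3 t 1.15
```

View pics/w1.png

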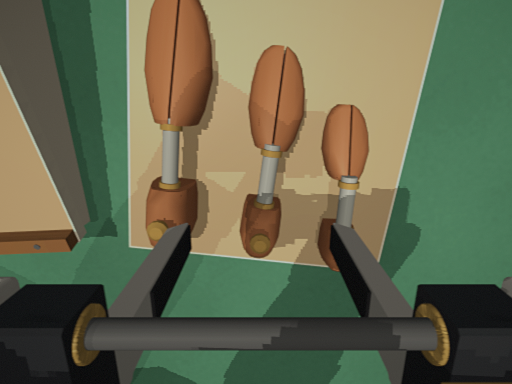

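Wrist view: three tubes near (170,155) large, (267,175) medium and (345,205) child. The child's heel is partly hidden by a finger. I'll measure each tube's axis on the plane z = 81.

```bash
cat >> h.py <<'E'
def tubes(p,c,z,roi,amin=100,zn=(0,0,1),P=None):
    hsv=cv2.cvtColor(p,cv2.COLOR_RGB2HSV).astype(int);H,S,V=hsv[...,0],hsv[...,1],hsv[...,2]
    m=((S<60)&(V>95)).astype(np.uint8);M=np.zeros_like(m);a,b,e,f=roi;M[b:f,a:e]=m[b:f,a:e]
    M=cv2.morphologyEx(M,cv2.MORPH_OPEN,np.ones((3,3)))
    for cn in cv2.findContours(M,0,2)[0]:
        if cv2.contourArea(cn)<amin: continue
        (cx,cy),(w,h),_=q=cv2.minAreaRect(cn);B=cv2.boxPoints(q)
        if w>h: e1,e2=(B[0]+B[3])/2,(B[1]+B[2])/2
        else: e1,e2=(B[0]+B[1])/2,(B[3]+B[2])/2
        if np.linalg.norm(e1-e2)<1.5*min(w,h): continue
        if e1[1]<e2[1]: e1,e2=e2,e1
        W=cast(c,[e1,e2],P if P is not None else [0,0,z],zn);t=W[1]-W[0]
        print("px",e1.round(1),e2.round(1),"wid",round(min(w,h),1),"ends",W.round(1).tolist(),"mid",W.mean(0).round(1),"len",np.linalg.norm(t).round(1),"yaw",np.arctan2(t[1],t[0]).round(3))
E
python3 - <<'E'
from h import *
p,d,c=wrist("w2")
tubes(p,c,81,(130,110,380,230))
q=np.load("pics/top0rgb.npy");ct=vision.camera_params("top")
print("top");tubes(q,ct,81,(325,180,410,230),30)
print("rack");
yaw=.0485;n=np.array([-np.sin(.2618)*np.cos(yaw),-np.sin(.2618)*np.sin(yaw),np.cos(.2618)])
O=np.array([404.2,221.6,55]);tubes(q,ct,0,(105,190,250,230),30,n,O+36*n)
E
```

```text
top
rack
```

```bash
python3 - <<'E'
s=open('h.py').read()
s=s.replace("if w>h: e1,e2=(B[0]+B[3])/2,(B[1]+B[2])/2","if np.linalg.norm(B[0]-B[1])>np.linalg.norm(B[1]-B[2]): e1,e2=(B[0]+B[3])/2,(B[1]+B[2])/2")
open('h.py','w').write(s)
E
python3 - <<'E'
from h import *
p=np.load("pics/w2.npy");s,T=tool();w=vision.camera_params("wrist");c=dict(camera_matrix=w["camera_matrix"],T=T@w["hand_eye"])
tubes(p,c,81,(130,110,380,230))
q=np.load("pics/top0rgb.npy");ct=vision.camera_params("top")
print("top");tubes(q,ct,81,(325,180,410,230),30)
print("rack");
yaw=.0485;n=np.array([-np.sin(.2618)*np.cos(yaw),-np.sin(.2618)*np.sin(yaw),np.cos(.2618)])
O=np.array([404.2,221.6,55]);tubes(q,ct,0,(105,190,250,230),30,n,O+36*n)
goto(480,-260,205,0)
E
```

```text
px [341.2 226.5] [346.6 188. ] wid 15.6 ends [[432.7, -347.8, 81.0], [475.2, -350.0, 81.0]] mid [ 454.  -348.9   81. ] len 42.5 yaw -0.052
px [262.8 202.1] [269.  156.1] wid 15.4 ends [[459.9, -264.6, 81.0], [508.0, -270.6, 81.0]] mid [ 484.  -267.6   81. ] len 48.5 yaw -0.125
px [167.1 182. ] [168.2 129.9] wid 14.5 ends [[481.3, -167.5, 81.0], [533.4, -173.1, 81.0]] mid [ 507.3 -170.3   81. ] len 52.4 yaw -0.106
top
px [401.1 222.2] [399.8 208.8] wid 4.4 ends [[439.2, -347.9, 81.0], [476.3, -346.9, 81.0]] mid [ 457.8 -347.4   81. ] len 37.0 yaw 0.029
px [370.5 213. ] [370.5 198. ] wid 5.0 ends [[466.3, -265.4, 81.0], [508.1, -267.9, 81.0]] mid [ 487.2 -266.7   81. ] len 41.9 yaw -0.06
px [335.5 206. ] [335.5 190. ] wid 5.0 ends [[487.7, -169.8, 81.0], [532.6, -171.9, 81.0]] mid [ 510.2 -170.9   81. ] len 44.9 yaw -0.047
rack
px [114.2 224.1] [112.5 207.8] wid 4.7 ends [[447.5, 434.8, 106.6], [490.3, 436.9, 118.1]] mid [468.9 435.9 112.4] len 44.4 yaw 0.05
px [238.  219.1] [236.5 204.8] wid 4.9 ends [[454.5, 99.7, 104.1], [492.2, 102.5, 114.3]] mid [473.3 101.1 109.2] len 39.1 yaw 0.076
px [176.5 216. ] [175.  198.8] wid 4.7 ends [[465.6, 265.5, 109.3], [511.0, 267.9, 121.5]] mid [488.3 266.7 115.4] len 47.0 yaw 0.054
slide cm [ 0.06 -0.05  0.01] spin deg 0.04 | at [ 479.4 -260.5  205.1] yaw 0.0007 F [ 0.2 -0.5  0.4] w 79.5 t 1.2
```

Call:
send_rows(rows=[{"slide":[0.5,0.7,0],"spin":6.9,"grip":0.5},{"slide":[0.5,0.7,2],"spin":6.9,"grip":0.5},{"slide":[0.5,0.7,4],"spin":6.9,"grip":0.5},{"slide":[0.5,0.7,6],"spin":6.9,"grip":0.5},{"slide":[0.5,0.7,7],"spin":6.9,"grip":0.5},{"slide":[0.5,0.7,7],"spin":6.9,"grip":0.5}])

```text
clock: 1.95
position: [484.1, -268.0, 135.2]
ee_rot: [-3.135, 0.191, 0.001]
wrist_force: [0.9, -0.2, 0.3]
grip_width: 47.0
```

Run:
```python
from h import *
p,d,c=wrist("w3");tubes(p,c,81,(180,110,380,260));goto(484.5,-267.3,62,-.12)
```

```text
px [361.5 256. ] [361.5 207. ] wid 17.0 ends [[430.7, -348.5, 81.0], [474.6, -349.7, 81.0]] mid [ 452.6 -349.1   81. ] len 43.9 yaw -0.027
px [256.5 236. ] [256.5 179. ] wid 19.0 ends [[459.6, -263.2, 81.0], [507.7, -269.2, 81.0]] mid [ 483.6 -266.2   81. ] len 48.5 yaw -0.125
px [248. 166.] [266. 166.] wid 6.0 ends [[518.7, -264.0, 81.0], [517.0, -277.8, 81.0]] mid [ 517.9 -270.9   81. ] len 13.8 yaw -1.692
slide cm [-0.01 -0.07  7.39] spin deg -0.09 | at [ 484.5 -268.   135.9] yaw -0.1215 F [-1.4 -0.8  0.9] w 47.1 t 2.0
```

View pics/w3.png

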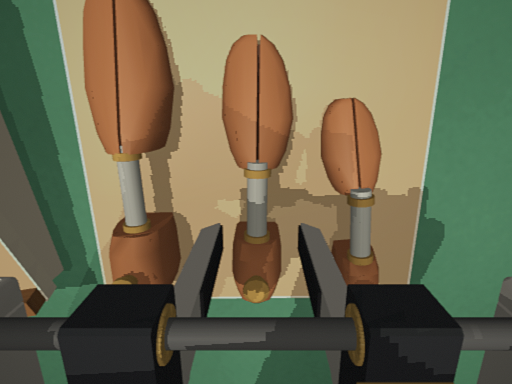

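Medium tube runs straight up the picture at col 256 between the fingers, so it is aligned. Descending and gripping.

Call:
send_rows(rows=[{"slide":[0,-0.1,2.5],"spin":0,"grip":0.5},{"slide":[0,-0.1,5],"spin":0,"grip":0.5},{"slide":[0,-0.1,7],"spin":0,"grip":0.5},{"slide":[0,-0.1,7.4],"spin":0,"grip":0.5},{"slide":[0,-0.1,7.4],"spin":0,"grip":0.1},{"slide":[0,-0.1,7.4],"spin":0,"grip":0.05},{"slide":[0,-0.1,7.4],"spin":0,"grip":0.05},{"slide":[0,-0.1,7.4],"spin":0,"grip":0.05}], grip_force=15)

```text
clock: 3.0
position: [485.0, -266.4, 61.9]
ee_rot: [3.136, -0.19, 0.001]
wrist_force: [0.7, 3.2, 1.8]
grip_width: 15.2
```

Call:
send_rows(rows=[{"slide":[0,0,-1],"spin":0,"grip":0.05},{"slide":[0,0,-3],"spin":0,"grip":0.05},{"slide":[0,0,-6],"spin":0,"grip":0.05},{"slide":[0,0,-10],"spin":0,"grip":0.05},{"slide":[0,0,-14],"spin":0,"grip":0.05},{"slide":[0,0,-18],"spin":0,"grip":0.05},{"slide":[0,0,-20],"spin":0,"grip":0.05},{"slide":[0,0,-20],"spin":0,"grip":0.05}])

```text
clock: 4.0
position: [485.0, -266.7, 263.0]
ee_rot: [3.134, -0.19, 0.004]
wrist_force: [-0.5, 0.5, -3.0]
grip_width: 15.5
```

```bash
cat >> h.py <<'E'
O=np.array([404.2,221.6,55.]);YAW=.0485
def place(y,a,dx=0,dz=0):
    """tool target for tube seat at rack y, grip a ahead of the heel; dx extra up-slope(level), dz extra height"""
    ex=np.array([np.cos(YAW),np.sin(YAW),0]);ey=np.array([-ex[1],ex[0],0]);c,s=np.cos(.2618),np.sin(.2618)
    P=O+ex*(a*c-36*s+dx)+ey*y+np.array([0,0,a*s+36*c-19+dz]);print("target",P.round(1));goto(*P,YAW)
E
python3 - <<'E'
from h import *
p,d,c=wrist("w4");place(126,85,8,0)
p,d=vision.grab_frame("side");cv2.imwrite("pics/s4.png",p[60:330,120:400,::-1].repeat(2,0).repeat(2,1))
E
```

```text
target [478.8 351.4  92.8]
slide cm [ -8.05 -61.27  16.85] spin deg -9.72 | at [ 484.6 -266.5  261.4] yaw -0.1211 F [ 0.   0.5 -3.7] w 15.6 t 4.05
```

View pics/w4.png

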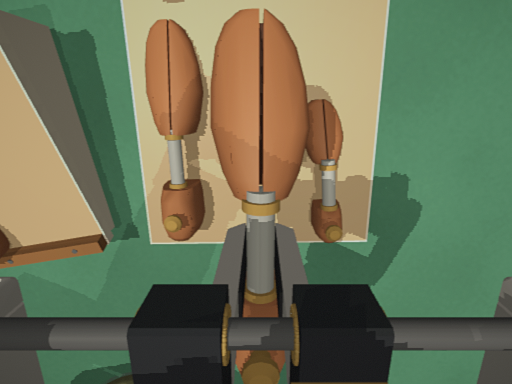

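View pics/s4.png

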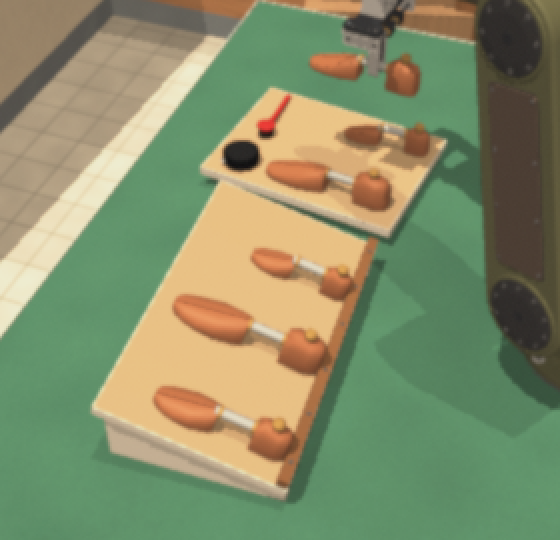

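The medium tree is lifted and level, held mid-tube, and the board neighbours and bystanders haven't moved. Moving to the rack.

Call:
send_rows(rows=[{"slide":[-0.3,-2,0],"spin":-1,"grip":0.05},{"slide":[-0.8,-6,0],"spin":-2,"grip":0.05},{"slide":[-1.4,-11,0],"spin":-3.5,"grip":0.05},{"slide":[-2.1,-16,0],"spin":-5,"grip":0.05},{"slide":[-2.8,-21,0],"spin":-6.5,"grip":0.05},{"slide":[-3.4,-26,0],"spin":-8,"grip":0.05},{"slide":[-4.1,-31,0],"spin":-9,"grip":0.05},{"slide":[-4.7,-36,0],"spin":-9.7,"grip":0.05}])

```text
clock: 5.1
position: [480.4, 98.9, 260.8]
ee_rot: [-3.141, -0.078, 0.002]
wrist_force: [0.6, -0.8, -2.2]
grip_width: 15.5
```

Run:
```python
from h import *
place(126,85,8,100)
```

```text
target [478.8 351.4 192.8]
slide cm [  1.1  -25.23   6.8 ] spin deg 0.07 | at [480.4  98.9 260.8] yaw 0.0498 F [ 0.6 -0.8 -2.2] w 15.5 t 5.1
```

Call:
send_rows(rows=[{"slide":[0.2,-5,0],"spin":0,"grip":0.05},{"slide":[0.5,-10,0],"spin":0,"grip":0.05},{"slide":[0.7,-15,0],"spin":0,"grip":0.05},{"slide":[0.9,-19.5,0],"spin":0,"grip":0.05},{"slide":[1.1,-23,0],"spin":0,"grip":0.05},{"slide":[1.1,-25.2,1],"spin":0,"grip":0.05},{"slide":[1.1,-25.2,4],"spin":0,"grip":0.05},{"slide":[1.1,-25.2,6],"spin":0,"grip":0.05}])

```text
clock: 6.1
position: [479.3, 348.6, 198.9]
ee_rot: [3.139, 0.077, -0.004]
wrist_force: [-0.0, 0.7, -2.2]
grip_width: 15.1
```

Run:
```python
from h import *
p,d,c=wrist("w5");place(126,85,8,0)
p,d=vision.grab_frame("side");cv2.imwrite("pics/s5.png",p[100:340,120:420,::-1].repeat(2,0).repeat(2,1))
```

```text
target [478.8 351.4  92.8]
slide cm [ 0.08 -0.37 10.36] spin deg 0.0 | at [478.7 348.  196.4] yaw 0.0486 F [-0.8 -0.7 -5.8] w 15.5 t 6.15
```

View pics/w5.png

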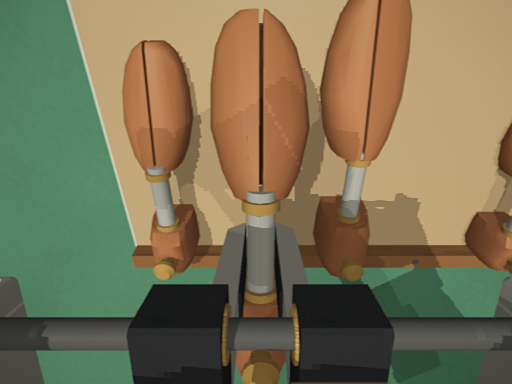

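View pics/s5.png

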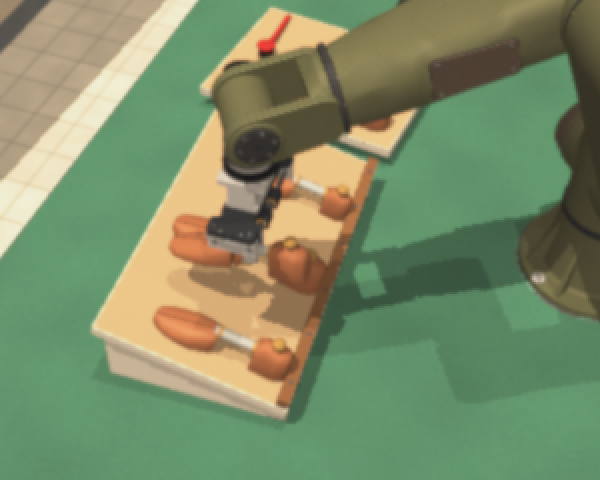

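Call:
send_rows(rows=[{"slide":[0.1,-0.4,2],"spin":0,"grip":0.05},{"slide":[0.1,-0.4,4],"spin":0,"grip":0.05},{"slide":[0.1,-0.4,5.5],"spin":0,"grip":0.05},{"slide":[0.1,-0.4,6.3],"spin":0,"grip":0.05},{"slide":[0.1,-0.4,6.8],"spin":0,"grip":0.05},{"slide":[0.1,-0.4,7.2],"spin":0,"grip":0.05},{"slide":[0.1,-0.4,7.5],"spin":0,"grip":0.05},{"slide":[0.1,-0.4,7.5],"spin":0,"grip":0.05}], grip_force=8)

```text
clock: 7.2
position: [481.2, 352.8, 126.4]
ee_rot: [3.141, 0.076, -0.0]
wrist_force: [0.3, 0.2, -2.3]
grip_width: 15.7
```

Run:
```python
from h import *
place(126,85,8,0)
p,d=vision.grab_frame("side");cv2.imwrite("pics/s6.png",p[150:330,160:360,::-1].repeat(3,0).repeat(3,1))
```

```text
target [478.8 351.4  92.8]
slide cm [-0.25  0.13  3.37] spin deg -0.02 | at [481.2 352.8 126.4] yaw 0.0482 F [ 0.3  0.2 -2.3] w 15.7 t 7.2
```

View pics/s6.png

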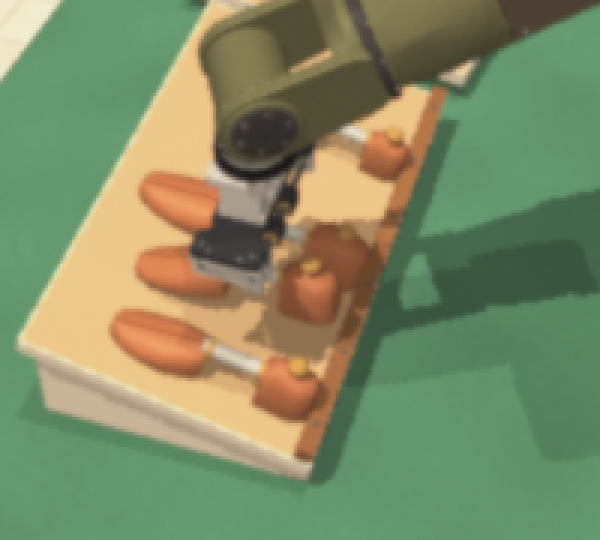

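Call:
send_rows(rows=[{"slide":[-0.1,0.1,0.4],"spin":0,"grip":0.05},{"slide":[-0.2,0.1,0.8],"spin":0,"grip":0.05},{"slide":[-0.2,0.1,1.2],"spin":0,"grip":0.05},{"slide":[-0.2,0.1,1.6],"spin":0,"grip":0.05},{"slide":[-0.2,0.1,2.0],"spin":0,"grip":0.05},{"slide":[-0.2,0.1,2.4],"spin":0,"grip":0.05}], grip_force=6)

```text
clock: 8.0
position: [479.3, 351.7, 102.1]
ee_rot: [3.141, 0.076, -0.0]
wrist_force: [-0.2, -0.1, -1.8]
grip_width: 15.6
```

Run:
```python
from h import *
place(126,85,8,0)
p,d=vision.grab_frame("side");cv2.imwrite("pics/s7.png",p[150:330,160:360,::-1].repeat(3,0).repeat(3,1))
```

```text
target [478.8 351.4  92.8]
slide cm [-0.05  0.03  0.94] spin deg -0.02 | at [479.3 351.7 102.1] yaw 0.0482 F [-0.2 -0.1 -1.8] w 15.6 t 8.0
```

View pics/s7.png

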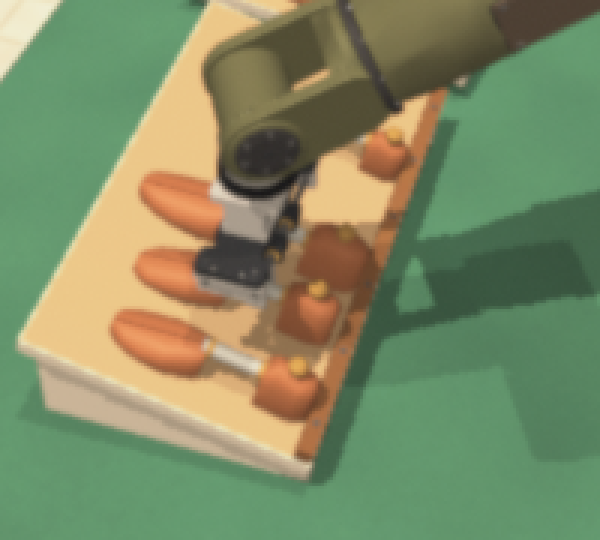

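It is pivoting in the grip as planned, and the pressing force is small. Finishing the descent, then easing it back to the cleat.

Call:
send_rows(rows=[{"slide":[0,0,0.3],"spin":0,"grip":0.05},{"slide":[0,0,0.6],"spin":0,"grip":0.05},{"slide":[0,0,0.85],"spin":0,"grip":0.05},{"slide":[0,0,0.95],"spin":0,"grip":0.05},{"slide":[0,0,1.0],"spin":0,"grip":0.05},{"slide":[0,0,1.0],"spin":0,"grip":0.05}])

```text
clock: 8.8
position: [479.8, 351.9, 93.7]
ee_rot: [-3.14, -0.076, -0.003]
wrist_force: [-2.5, -1.9, 8.0]
grip_width: 15.6
```

Run:
```python
from h import *
place(126,85,0,0)
```

```text
target [470.8 351.   92.8]
slide cm [-0.9   0.05  0.09] spin deg -0.02 | at [479.8 351.9  93.7] yaw 0.0482 F [-2.5 -1.9  8. ] w 15.6 t 8.8
```

Call:
send_rows(rows=[{"slide":[-0.2,0,0.05],"spin":0,"grip":0.05},{"slide":[-0.4,0,0.1],"spin":0,"grip":0.05},{"slide":[-0.6,0,0.15],"spin":0,"grip":0.05},{"slide":[-0.7,0,0.2],"spin":0,"grip":0.05},{"slide":[-0.7,0,0.2],"spin":0,"grip":0.05}])

```text
clock: 9.43
position: [473.6, 351.9, 92.0]
ee_rot: [-3.139, -0.076, -0.006]
wrist_force: [2.9, -0.2, 8.0]
grip_width: 16.0
```

Run:
```python
from h import *
place(126,85,0,0)
p,d=vision.grab_frame("side");cv2.imwrite("pics/s8.png",p[150:330,160:360,::-1].repeat(3,0).repeat(3,1))
```

```text
target [470.8 351.   92.8]
slide cm [-0.28  0.08 -0.07] spin deg -0.02 | at [473.6 351.9  92. ] yaw 0.0482 F [ 2.9 -0.2  8. ] w 16.0 t 9.43
```

View pics/s8.png

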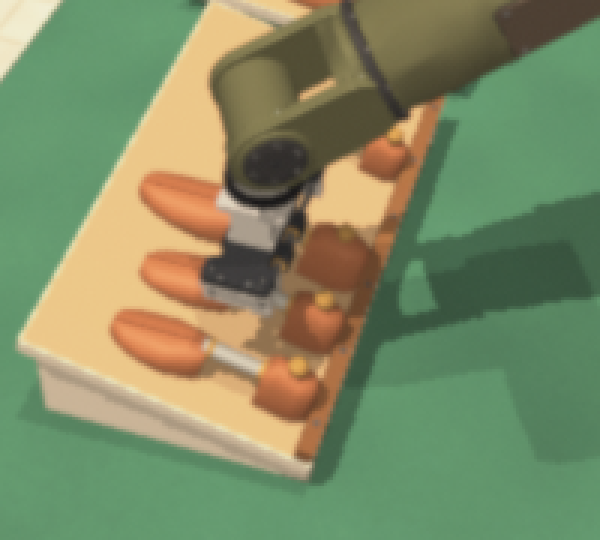

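Call:
send_rows(rows=[{"slide":[-0.1,0,0],"spin":0,"grip":0.05},{"slide":[-0.1,0,-0.1],"spin":0,"grip":0.2},{"slide":[-0.1,0,-0.1],"spin":0,"grip":0.35},{"slide":[-0.1,0,-0.1],"spin":0,"grip":0.4},{"slide":[-0.1,0,-2],"spin":0,"grip":0.4},{"slide":[-0.1,0,-6],"spin":0,"grip":0.4},{"slide":[-0.1,0,-10],"spin":0,"grip":0.4},{"slide":[-0.1,0,-14],"spin":0,"grip":0.4}])

```text
clock: 10.48
position: [471.2, 351.3, 233.3]
ee_rot: [-3.14, -0.076, -0.002]
wrist_force: [0.0, 0.1, -0.3]
grip_width: 37.3
```

Run:
```python
from h import *
p,d,c=wrist("w9");
c_,s_=np.cos(.2618),np.sin(.2618)
n=np.array([-s_*np.cos(YAW),-s_*np.sin(YAW),c_])
tubes(p,c,0,(80,60,480,260),100,n,O+36*n)
goto(507.7,-170.6,220,-.106)
```

```text
px [312.5 236. ] [292.5 226. ] wid 11.2 ends [[409.8, 288.3, 94.6], [422.4, 312.1, 98.3]] mid [416.1 300.2  96.5] len 27.2 yaw 1.086
px [259.5 207. ] [259.5 166. ] wid 15.0 ends [[445.0, 349.4, 104.9], [491.7, 351.6, 117.4]] mid [468.4 350.5 111.1] len 48.4 yaw 0.048
px [178.4 206.3] [171.5 164.9] wid 14.8 ends [[441.8, 434.7, 105.1], [488.7, 436.9, 117.7]] mid [465.2 435.8 111.4] len 48.6 yaw 0.048
px [343.2 198. ] [350.6 150.8] wid 16.6 ends [[460.1, 263.5, 107.8], [511.4, 266.5, 121.5]] mid [485.7 265.  114.7] len 53.2 yaw 0.059
px [142.1 206.2] [107.   59.8] wid 3.4 ends [[440.0, 472.7, 105.1], [578.5, 479.3, 142.3]] mid [509.3 476.  123.7] len 143.6 yaw 0.047
slide cm [ 0.99 52.39  1.68] spin deg 8.84 | at [472.4 352.1 239.1] yaw 0.0482 F [ 0.4 -0.3  4.5] w 37.5 t 10.53
```

View pics/w9.png

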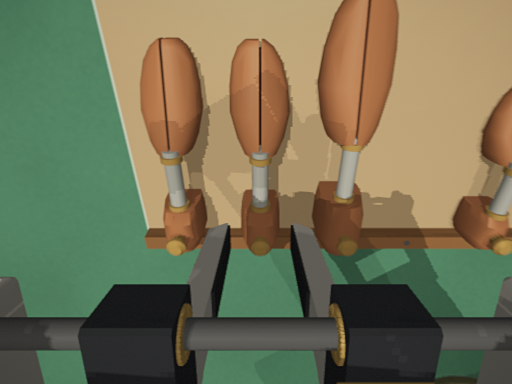

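The medium pair lines up: spacing 85.4 mm, yaw equal, and heel depth within 1 mm of its mate. Next is the large tree.

Call:
send_rows(rows=[{"slide":[0.1,5,0],"spin":1,"grip":0.5},{"slide":[0.2,11,0],"spin":2,"grip":0.5},{"slide":[0.3,17,0],"spin":3,"grip":0.5},{"slide":[0.4,23,0],"spin":4,"grip":0.5},{"slide":[0.6,29,0],"spin":5,"grip":0.5},{"slide":[0.7,35,0],"spin":6,"grip":0.5},{"slide":[0.8,41,0],"spin":7,"grip":0.5},{"slide":[0.9,47,0],"spin":8.8,"grip":0.5}])

```text
clock: 11.52
position: [502.8, -119.7, 231.8]
ee_rot: [3.137, -0.167, 0.002]
wrist_force: [1.4, 0.2, -0.2]
grip_width: 47.2
```

Run:
```python
from h import *
goto(507.7,-170.6,160,-.106)
```

```text
slide cm [1.02 5.01 7.18] spin deg -0.01 | at [ 502.8 -119.7  231.8] yaw -0.1061 F [ 1.4  0.2 -0.2] w 47.2 t 11.53
```

Call:
send_rows(rows=[{"slide":[0.5,3,0],"spin":0,"grip":0.5},{"slide":[1.0,4.8,1],"spin":0,"grip":0.5},{"slide":[1.0,4.8,4],"spin":0,"grip":0.5},{"slide":[1.0,4.8,7],"spin":0,"grip":0.5},{"slide":[1.0,4.8,8.5],"spin":0,"grip":0.5},{"slide":[1.0,4.8,8.5],"spin":0,"grip":0.5}])

```text
clock: 12.28
position: [507.7, -166.0, 145.1]
ee_rot: [-3.137, 0.164, 0.002]
wrist_force: [0.3, 0.4, 0.2]
grip_width: 46.9
```

Run:
```python
from h import *
p,d,c=wrist("w10");tubes(p,c,81,(180,110,450,260));goto(507.7,-170.6,62,-.106)
```

```text
px [264.5 233. ] [264.5 173. ] wid 19.0 ends [[480.6, -168.2, 81.0], [533.1, -173.4, 81.0]] mid [ 506.9 -170.8   81. ] len 52.7 yaw -0.1
px [206.1 227. ] [200.7 110. ] wid 3.3 ends [[491.3, -119.3, 81.0], [587.1, -130.1, 81.0]] mid [ 539.2 -124.7   81. ] len 96.4 yaw -0.111
slide cm [-0.    0.44  8.4 ] spin deg 0.07 | at [ 508.1 -166.3  146. ] yaw -0.1049 F [-0.4 -0.6  0.3] w 47.1 t 12.32
```

View pics/w10.png

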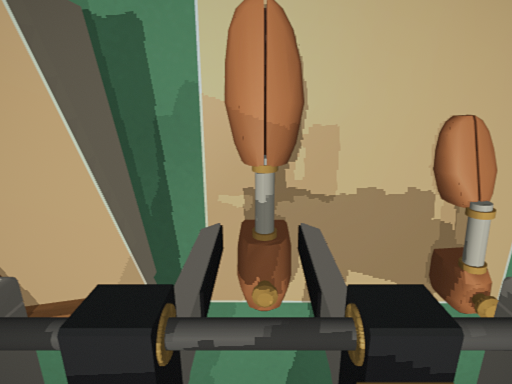

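Large tube is vertical at col 264, rows 173–233, about 4 mm to tool +y. Descending and gripping.

Call:
send_rows(rows=[{"slide":[0,0.4,2],"spin":0,"grip":0.5},{"slide":[0,0.4,4.5],"spin":0,"grip":0.5},{"slide":[0,0.4,7],"spin":0,"grip":0.5},{"slide":[0,0.4,8.4],"spin":0,"grip":0.5},{"slide":[0,0.4,8.4],"spin":0,"grip":0.1},{"slide":[0,0.4,8.4],"spin":0,"grip":0.05},{"slide":[0,0.4,8.4],"spin":0,"grip":0.05},{"slide":[0,0.4,8.4],"spin":0,"grip":0.05}], grip_force=18)

```text
clock: 13.32
position: [507.8, -170.4, 62.2]
ee_rot: [3.137, -0.165, 0.002]
wrist_force: [0.1, 1.8, 5.1]
grip_width: 15.6
```

Call:
send_rows(rows=[{"slide":[0,0,-1],"spin":0,"grip":0.05},{"slide":[0,0,-3],"spin":0,"grip":0.05},{"slide":[0,0,-6],"spin":0,"grip":0.05},{"slide":[0,0,-10],"spin":0,"grip":0.05},{"slide":[0,0,-14],"spin":0,"grip":0.05},{"slide":[0,0,-18],"spin":0,"grip":0.05},{"slide":[0,0,-20],"spin":0,"grip":0.05},{"slide":[0,0,-20],"spin":0,"grip":0.05}])

```text
clock: 14.32
position: [507.6, -170.6, 262.8]
ee_rot: [3.136, -0.165, 0.003]
wrist_force: [0.5, 0.2, -3.9]
grip_width: 15.6
```

Run:
```python
from h import *
p,d,c=wrist("w11");place(-42,97,8,100)
```

```text
target [498.5 184.1 195.9]
slide cm [ -4.59 -35.17   6.54] spin deg -8.82 | at [ 507.2 -170.4  261.3] yaw -0.1054 F [-0.2 -0.4 -4.8] w 15.2 t 14.38
```

View pics/w11.png

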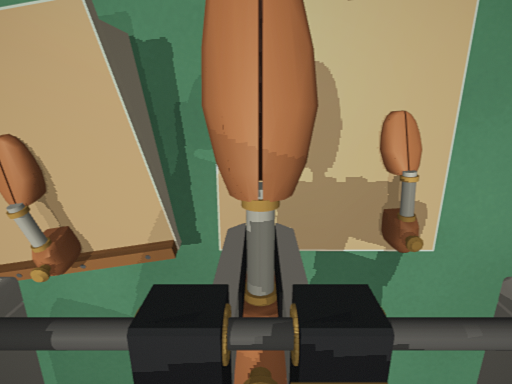

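Call:
send_rows(rows=[{"slide":[-0.3,-2,0],"spin":-1,"grip":0.05},{"slide":[-0.8,-6,0],"spin":-2,"grip":0.05},{"slide":[-1.4,-11,0],"spin":-3.5,"grip":0.05},{"slide":[-2.1,-16,0],"spin":-5,"grip":0.05},{"slide":[-2.8,-21,0],"spin":-6.5,"grip":0.05},{"slide":[-3.4,-26,0],"spin":-8,"grip":0.05},{"slide":[-4.1,-31,0],"spin":-8.8,"grip":0.05},{"slide":[-4.6,-35,0],"spin":-8.8,"grip":0.05}])

```text
clock: 15.38
position: [497.1, 185.1, 260.4]
ee_rot: [3.14, 0.079, -0.003]
wrist_force: [0.6, -0.7, -3.5]
grip_width: 15.6
```

Call:
send_rows(rows=[{"slide":[0,0,2],"spin":0,"grip":0.05},{"slide":[0,0,4],"spin":0,"grip":0.05},{"slide":[0,0,5],"spin":0,"grip":0.05},{"slide":[0,0,5],"spin":0,"grip":0.05}])

```text
clock: 15.88
position: [497.9, 182.7, 210.8]
ee_rot: [3.14, 0.076, -0.003]
wrist_force: [-1.0, 0.5, -2.9]
grip_width: 15.4
```

Run:
```python
from h import *
p,d,c=wrist("w12");place(-43.5,97,8,0)
```

```text
target [498.6 182.6  95.9]
slide cm [ 0.03  0.   11.57] spin deg -0.0 | at [498.3 182.6 211.6] yaw 0.0484 F [ 0.1 -0.5 -3. ] w 15.7 t 15.93
```

View pics/w12.png

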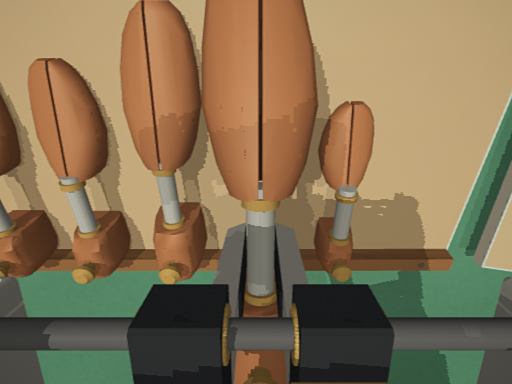

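Call:
send_rows(rows=[{"slide":[0,0,2],"spin":0,"grip":0.05},{"slide":[0,0,4],"spin":0,"grip":0.05},{"slide":[0,0,5.5],"spin":0,"grip":0.05},{"slide":[0,0,6.5],"spin":0,"grip":0.05},{"slide":[0,0,7],"spin":0,"grip":0.05},{"slide":[0,0,7.4],"spin":0,"grip":0.05},{"slide":[0,0,7.8],"spin":0,"grip":0.05},{"slide":[0,0,8.2],"spin":0,"grip":0.05}], grip_force=9)

```text
clock: 16.92
position: [498.6, 182.5, 129.5]
ee_rot: [-3.141, -0.076, -0.001]
wrist_force: [-1.2, 0.5, -2.8]
grip_width: 15.7
```

Call:
send_rows(rows=[{"slide":[0,0,0.4],"spin":0,"grip":0.05},{"slide":[0,0,0.8],"spin":0,"grip":0.05},{"slide":[0,0,1.2],"spin":0,"grip":0.05},{"slide":[0,0,1.6],"spin":0,"grip":0.05},{"slide":[0,0,2.0],"spin":0,"grip":0.05},{"slide":[0,0,2.4],"spin":0,"grip":0.05}], grip_force=7)

```text
clock: 17.68
position: [498.5, 182.4, 105.2]
ee_rot: [-3.141, -0.076, -0.0]
wrist_force: [-0.0, 0.2, -3.7]
grip_width: 15.9
```

Run:
```python
from h import *
place(-43.5,97,8,0)
p,d=vision.grab_frame("side");cv2.imwrite("pics/s13.png",p[120:320,160:360,::-1].repeat(3,0).repeat(3,1))
```

```text
target [498.6 182.6  95.9]
slide cm [ 0.01 -0.02  0.93] spin deg -0.02 | at [498.5 182.4 105.2] yaw 0.0482 F [-0.   0.2 -3.7] w 15.9 t 17.68
```

View pics/s13.png

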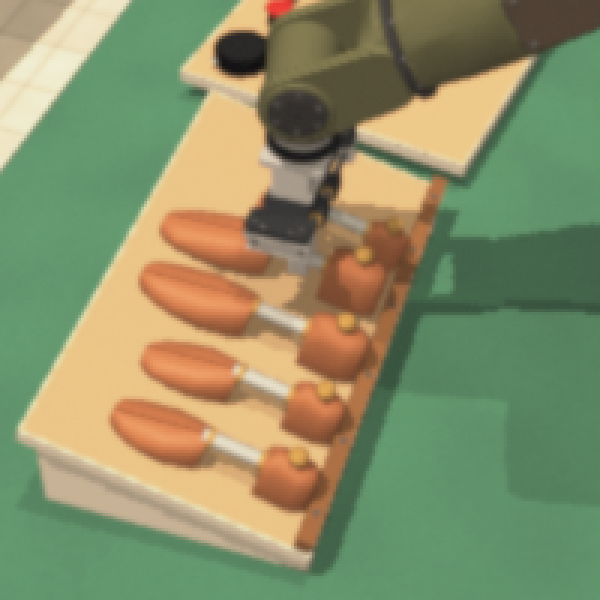

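The large tree is also pivoting down cleanly and the medium pair looks good. Finishing this one the same way.

Call:
send_rows(rows=[{"slide":[0,0,0.3],"spin":0,"grip":0.05},{"slide":[0,0,0.6],"spin":0,"grip":0.05},{"slide":[0,0,0.85],"spin":0,"grip":0.05},{"slide":[0,0,1.0],"spin":0,"grip":0.05},{"slide":[0,0,1.0],"spin":0,"grip":0.05}])

```text
clock: 18.35
position: [499.4, 182.5, 96.7]
ee_rot: [-3.14, -0.076, -0.004]
wrist_force: [-0.2, -1.4, 7.0]
grip_width: 15.7
```

Call:
send_rows(rows=[{"slide":[-0.2,0,0.05],"spin":0,"grip":0.05},{"slide":[-0.4,0,0.1],"spin":0,"grip":0.05},{"slide":[-0.6,0,0.15],"spin":0,"grip":0.05},{"slide":[-0.7,0,0.2],"spin":0,"grip":0.05},{"slide":[-0.7,0,0.2],"spin":0,"grip":0.05}])

```text
clock: 18.98
position: [492.9, 182.4, 94.9]
ee_rot: [-3.14, -0.076, -0.007]
wrist_force: [3.3, -0.3, 7.2]
grip_width: 15.5
```

Run:
```python
from h import *
place(-43.5,97,0,0)
p,d=vision.grab_frame("side");cv2.imwrite("pics/s14.png",p[120:320,160:360,::-1].repeat(3,0).repeat(3,1))
```

```text
target [490.6 182.2  95.9]
slide cm [-0.23  0.   -0.1 ] spin deg -0.02 | at [492.9 182.4  94.9] yaw 0.0482 F [ 3.3 -0.3  7.2] w 15.5 t 18.98
```

View pics/s14.png

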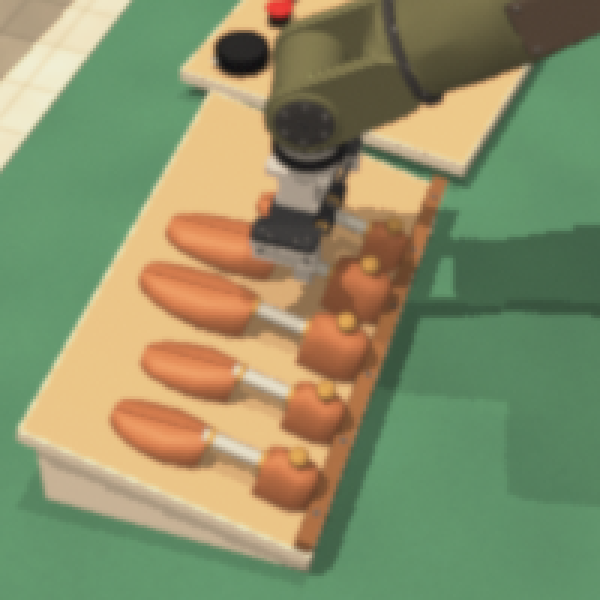

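Call:
send_rows(rows=[{"slide":[-0.15,0,0],"spin":0,"grip":0.05},{"slide":[-0.15,0,-0.1],"spin":0,"grip":0.2},{"slide":[-0.15,0,-0.1],"spin":0,"grip":0.35},{"slide":[-0.15,0,-0.1],"spin":0,"grip":0.4},{"slide":[-0.15,0,-2],"spin":0,"grip":0.4},{"slide":[-0.15,0,-6],"spin":0,"grip":0.4},{"slide":[-0.15,0,-10],"spin":0,"grip":0.4},{"slide":[-0.15,0,-14],"spin":0,"grip":0.4}])

```text
clock: 20.02
position: [489.8, 182.0, 234.7]
ee_rot: [3.141, 0.076, -0.0]
wrist_force: [0.3, 0.6, 0.3]
grip_width: 37.4
```

Run:
```python
from h import *
p,d,c=wrist("w15")
c_,s_=np.cos(.2618),np.sin(.2618)
n=np.array([-s_*np.cos(YAW),-s_*np.sin(YAW),c_])
tubes(p,c,0,(20,60,480,260),250,n,O+36*n)
goto(455,-348.2,160,0)
```

```text
px [206.8 261.5] [217.9 221.7] wid 19.3 ends [[385.5, 238.6, 87.5], [443.1, 224.1, 102.7]] mid [414.3 231.3  95.1] len 61.3 yaw -0.247
px [314.4 261.9] [300.7 220.8] wid 19.9 ends [[391.0, 111.5, 87.3], [448.7, 134.7, 103.0]] mid [419.8 123.1  95.2] len 64.1 yaw 0.383
px [467.2 251.5] [481.  207.6] wid 13.8 ends [[415.2, -62.6, 91.5], [474.4, -52.4, 107.5]] mid [444.8 -57.5  99.5] len 62.2 yaw 0.17
px [333.7 222.3] [339.4 187.9] wid 15.6 ends [[448.4, 98.9, 102.5], [490.4, 100.6, 113.8]] mid [469.4  99.7 108.1] len 43.5 yaw 0.041
px [ 98.4 215.6] [ 84.  174.9] wid 14.8 ends [[444.9, 351.1, 104.8], [492.6, 354.0, 117.7]] mid [468.8 352.6 111.2] len 49.5 yaw 0.061
px [259.5 207. ] [259.5 163. ] wid 15.0 ends [[463.9, 180.0, 107.7], [513.5, 182.4, 121.0]] mid [488.7 181.2 114.4] len 51.4 yaw 0.048
px [177.9 207.2] [170.  161.8] wid 14.9 ends [[459.5, 265.5, 107.7], [510.6, 268.2, 121.4]] mid [485.1 266.8 114.5] len 53.0 yaw 0.053
slide cm [-6.23 52.84  7.88] spin deg 2.77 | at [491.2 182.4 240.1] yaw 0.0483 F [-0.4 -0.7  4.7] w 37.7 t 20.07
```

View pics/w15.png

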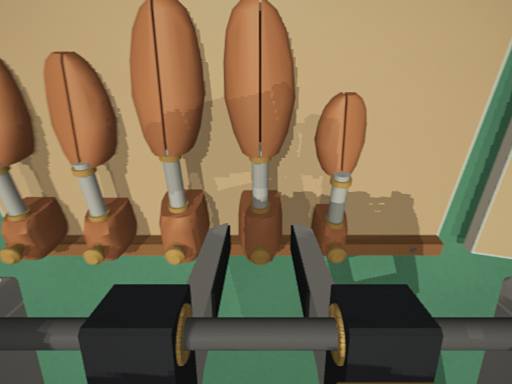

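The large pair is about 85.7 mm apart and parallel. Now the child tree.

Call:
send_rows(rows=[{"slide":[-0.5,5,0],"spin":1,"grip":0.5},{"slide":[-1.2,11,0],"spin":2,"grip":0.5},{"slide":[-2,17,0],"spin":2.8,"grip":0.5},{"slide":[-2.7,23,0],"spin":2.8,"grip":0.5},{"slide":[-3.4,29,0],"spin":2.8,"grip":0.5},{"slide":[-4.1,35,0],"spin":2.8,"grip":0.5},{"slide":[-4.8,41,0],"spin":2.8,"grip":0.5},{"slide":[-5.5,47,0],"spin":2.8,"grip":0.5}])

```text
clock: 21.08
position: [457.2, -292.0, 233.3]
ee_rot: [-3.141, 0.001, 0.0]
wrist_force: [0.3, 0.7, 0.1]
grip_width: 46.8
```

Call:
send_rows(rows=[{"slide":[-0.7,3.5,0],"spin":0,"grip":0.5},{"slide":[-0.7,5.8,1],"spin":0,"grip":0.5},{"slide":[-0.7,5.8,4],"spin":0,"grip":0.5},{"slide":[-0.7,5.8,7],"spin":0,"grip":0.5},{"slide":[-0.7,5.8,8],"spin":0,"grip":0.5},{"slide":[-0.7,5.8,8],"spin":0,"grip":0.5}])

```text
clock: 21.82
position: [450.7, -348.0, 153.5]
ee_rot: [-3.141, 0.001, 0.001]
wrist_force: [-0.1, 0.9, -0.4]
grip_width: 47.4
```

Run:
```python
from h import *
p,d,c=wrist("w16");tubes(p,c,81,(180,110,450,270));goto(455,-348.2,62,0)
```

```text
px [256.7 220.2] [258.8 171.1] wid 17.6 ends [[432.3, -346.3, 81.0], [476.1, -348.2, 81.0]] mid [ 454.2 -347.2   81. ] len 43.9 yaw -0.044
px [323.9 201.1] [339.5 109.9] wid 3.5 ends [[449.8, -403.9, 81.0], [525.5, -411.7, 81.0]] mid [ 487.6 -407.8   81. ] len 76.2 yaw -0.103
slide cm [ 0.4  -0.01  9.23] spin deg -0.03 | at [ 451.  -348.2  154.3] yaw -0.0005 F [-0.2 -0.3  0.4] w 46.7 t 21.88
```

View pics/w16.png

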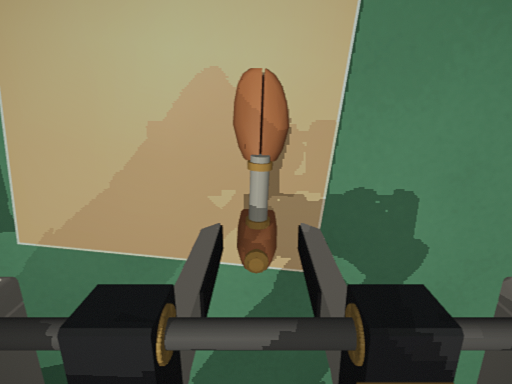

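The child tube is at col 257, rows 171–220, yaw ≈ −0.045. Turning 2.4°, descending and gripping.

Call:
send_rows(rows=[{"slide":[0.4,0,2.5],"spin":2.4,"grip":0.5},{"slide":[0.4,0,5.5],"spin":2.4,"grip":0.5},{"slide":[0.4,0,8],"spin":2.4,"grip":0.5},{"slide":[0.4,0,9.2],"spin":2.4,"grip":0.5},{"slide":[0.4,0,9.2],"spin":2.4,"grip":0.1},{"slide":[0.4,0,9.2],"spin":2.4,"grip":0.05},{"slide":[0.4,0,9.2],"spin":2.4,"grip":0.05},{"slide":[0.4,0,9.2],"spin":2.4,"grip":0.05}], grip_force=14)

```text
clock: 22.88
position: [455.0, -348.2, 62.2]
ee_rot: [3.14, -0.067, 0.001]
wrist_force: [-0.3, 2.3, 4.2]
grip_width: 15.4
```

Call:
send_rows(rows=[{"slide":[0,0,-1],"spin":0,"grip":0.05},{"slide":[0,0,-3],"spin":0,"grip":0.05},{"slide":[0,0,-6],"spin":0,"grip":0.05},{"slide":[0,0,-10],"spin":0,"grip":0.05},{"slide":[0,0,-14],"spin":0,"grip":0.05},{"slide":[0,0,-18],"spin":0,"grip":0.05},{"slide":[0,0,-20],"spin":0,"grip":0.05},{"slide":[0,0,-20],"spin":0,"grip":0.05}])

```text
clock: 23.88
position: [454.9, -348.3, 263.1]
ee_rot: [3.139, -0.067, 0.003]
wrist_force: [-0.2, 0.0, -1.7]
grip_width: 15.7
```

Run:
```python
from h import *
p,d,c=wrist("w17");place(-209,73,8,0)
```

```text
target [483.4  16.2  89.7]
slide cm [  1.33 -36.52  17.17] spin deg -5.21 | at [ 454.6 -348.   261.4] yaw -0.0425 F [-0.8  1.1 -1.3] w 15.3 t 23.93
```

View pics/w17.png

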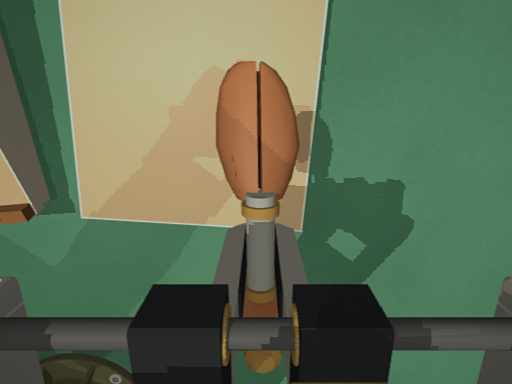

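Call:
send_rows(rows=[{"slide":[0.1,-2,0],"spin":-1,"grip":0.05},{"slide":[0.2,-6,0],"spin":-2,"grip":0.05},{"slide":[0.4,-11,0],"spin":-3.5,"grip":0.05},{"slide":[0.6,-16,0],"spin":-5.2,"grip":0.05},{"slide":[0.8,-21,0],"spin":-5.2,"grip":0.05},{"slide":[1.0,-26,0],"spin":-5.2,"grip":0.05},{"slide":[1.2,-31.5,0],"spin":-5.2,"grip":0.05},{"slide":[1.3,-36.5,0],"spin":-5.2,"grip":0.05}])

```text
clock: 24.92
position: [482.2, 18.7, 260.6]
ee_rot: [-3.14, -0.078, 0.002]
wrist_force: [1.1, -0.6, -1.4]
grip_width: 15.5
```

Call:
send_rows(rows=[{"slide":[0,0,2],"spin":0,"grip":0.05},{"slide":[0,0,5],"spin":0,"grip":0.05},{"slide":[0,0,6.5],"spin":0,"grip":0.05},{"slide":[0,0,7],"spin":0,"grip":0.05},{"slide":[0,0,7],"spin":0,"grip":0.05}])

```text
clock: 25.55
position: [483.2, 16.1, 191.8]
ee_rot: [-3.141, -0.076, -0.0]
wrist_force: [0.6, -0.1, -1.3]
grip_width: 15.2
```

Run:
```python
from h import *
p,d,c=wrist("w18");place(-209,73,8,0)
c_,s_=np.cos(.2618),np.sin(.2618)
n=np.array([-s_*np.cos(YAW),-s_*np.sin(YAW),c_])
tubes(p,c,0,(20,60,240,290),250,n,O+36*n)
```

```text
target [483.4  16.2  89.7]
slide cm [-1.000e-02 -2.000e-02  1.025e+01] spin deg -0.02 | at [483.4  16.  192.1] yaw 0.0482 F [-0.8 -0.  -1.4] w 15.7 t 25.6
px [224.5 288.5] [231.9 225.2] wid 24.5 ends [[367.8, 47.7, 80.3], [451.8, 39.7, 102.6]] mid [409.8  43.7  91.5] len 87.3 yaw -0.096
px [166.7 225.4] [159.2 184.7] wid 16.5 ends [[448.6, 100.6, 102.6], [491.3, 102.2, 114.0]] mid [470.  101.4 108.3] len 44.3 yaw 0.037
px [ 75.  208.2] [ 53.5 153.1] wid 17.9 ends [[463.7, 181.1, 107.7], [516.1, 184.0, 121.7]] mid [489.9 182.5 114.7] len 54.4 yaw 0.056
```

View pics/w18.png

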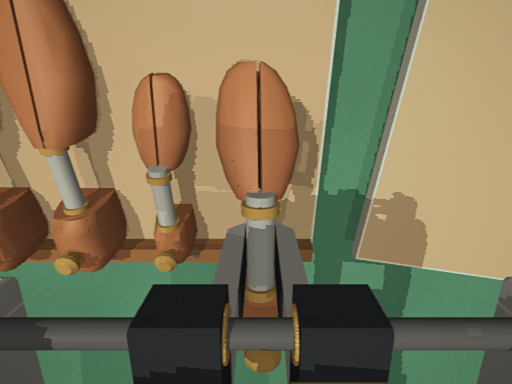

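Call:
send_rows(rows=[{"slide":[0,0,2],"spin":0,"grip":0.05},{"slide":[0,0,4],"spin":0,"grip":0.05},{"slide":[0,0,5.5],"spin":0,"grip":0.05},{"slide":[0,0,6.5],"spin":0,"grip":0.05},{"slide":[0,0,7],"spin":0,"grip":0.05},{"slide":[0,0,7.3],"spin":0,"grip":0.05},{"slide":[0,0,7.6],"spin":0,"grip":0.05}], grip_force=7)

```text
clock: 26.48
position: [483.4, 16.0, 115.6]
ee_rot: [3.141, 0.076, 0.001]
wrist_force: [-0.6, 0.0, -0.6]
grip_width: 15.9
```

Call:
send_rows(rows=[{"slide":[0,0,0.3],"spin":0,"grip":0.05},{"slide":[0,0,0.6],"spin":0,"grip":0.05},{"slide":[0,0,0.9],"spin":0,"grip":0.05},{"slide":[0,0,1.2],"spin":0,"grip":0.05},{"slide":[0,0,1.5],"spin":0,"grip":0.05},{"slide":[0,0,1.8],"spin":0,"grip":0.05}], grip_force=5)

```text
clock: 27.22
position: [483.2, 16.0, 97.2]
ee_rot: [-3.141, -0.076, -0.0]
wrist_force: [-0.4, -0.3, -1.4]
grip_width: 16.0
```

Run:
```python
from h import *
place(-209,73,8,0)
p,d=vision.grab_frame("side");cv2.imwrite("pics/s19.png",p[120:320,160:360,::-1].repeat(3,0).repeat(3,1))
```

```text
target [483.4  16.2  89.7]
slide cm [ 0.03 -0.02  0.76] spin deg -0.01 | at [483.2  16.   97.2] yaw 0.0482 F [-0.4 -0.3 -1.4] w 16.0 t 27.23
```

View pics/s19.png

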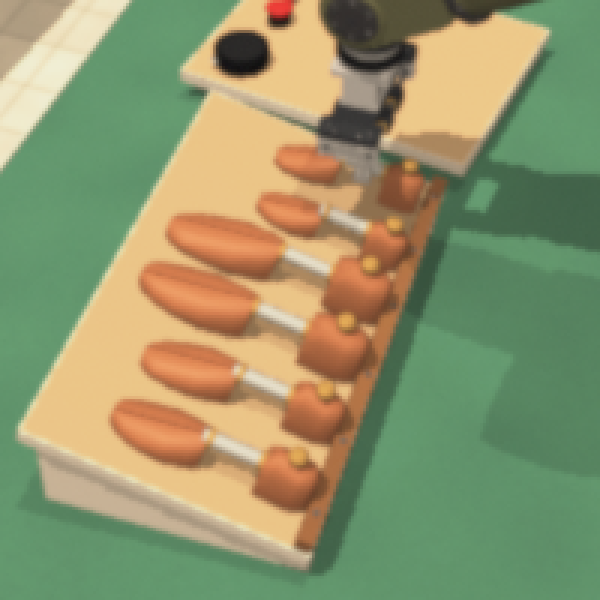

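Call:
send_rows(rows=[{"slide":[0,0,0.3],"spin":0,"grip":0.05},{"slide":[0,0,0.6],"spin":0,"grip":0.05},{"slide":[0,0,0.75],"spin":0,"grip":0.05},{"slide":[0,0,0.85],"spin":0,"grip":0.05},{"slide":[0,0,0.85],"spin":0,"grip":0.05}])

```text
clock: 27.9
position: [483.7, 16.6, 89.6]
ee_rot: [-3.14, -0.076, -0.002]
wrist_force: [-0.0, 4.2, 7.3]
grip_width: 15.8
```

Call:
send_rows(rows=[{"slide":[-0.2,0,0.05],"spin":0,"grip":0.05},{"slide":[-0.4,0,0.1],"spin":0,"grip":0.05},{"slide":[-0.6,0,0.15],"spin":0,"grip":0.05},{"slide":[-0.7,0,0.2],"spin":0,"grip":0.05},{"slide":[-0.8,0,0.2],"spin":0,"grip":0.05}])

```text
clock: 28.52
position: [476.3, 15.4, 87.6]
ee_rot: [3.14, 0.076, 0.005]
wrist_force: [6.7, -0.8, 3.0]
grip_width: 15.6
```

Call:
send_rows(rows=[{"slide":[0,0,0],"spin":0,"grip":0.05},{"slide":[0,0,-0.1],"spin":0,"grip":0.2},{"slide":[0,0,-0.1],"spin":0,"grip":0.35},{"slide":[0,0,-0.1],"spin":0,"grip":0.4},{"slide":[0,0,-2],"spin":0,"grip":0.4},{"slide":[0,0,-6],"spin":0,"grip":0.4},{"slide":[0,0,-10],"spin":0,"grip":0.4},{"slide":[0,0,-14],"spin":0,"grip":0.4}])

```text
clock: 29.52
position: [474.9, 15.7, 228.1]
ee_rot: [-3.141, -0.076, 0.001]
wrist_force: [1.0, -0.1, -0.1]
grip_width: 37.9
```

Run:
```python
from h import *
p,d,c=wrist("w20")
c_,s_=np.cos(.2618),np.sin(.2618)
n=np.array([-s_*np.cos(YAW),-s_*np.sin(YAW),c_])
tubes(p,c,0,(20,60,480,225),200,n,O+36*n)
p,d=vision.grab_frame("side");cv2.imwrite("pics/s20.png",p[120:320,160:360,::-1].repeat(3,0).repeat(3,1))
```

```text
px [260.5 204. ] [260.5 167. ] wid 15.0 ends [[452.9, 12.9, 102.6], [494.6, 14.9, 113.8]] mid [473.7  13.9 108.2] len 43.2 yaw 0.05
px [176.  204.2] [169.6 165.9] wid 14.5 ends [[448.4, 100.6, 102.5], [491.5, 102.5, 114.1]] mid [470.  101.6 108.3] len 44.6 yaw 0.044
px [ 93.3 187.9] [ 76.6 137.8] wid 15.8 ends [[463.6, 181.9, 107.7], [515.4, 184.6, 121.6]] mid [489.5 183.2 114.6] len 53.7 yaw 0.051
px [350.  224.5] [392.8  59.2] wid 8.8 ends [[431.6, -85.5, 95.6], [593.5, -86.4, 138.9]] mid [512.6 -86.  117.3] len 167.6 yaw -0.006
```

View pics/w20.png

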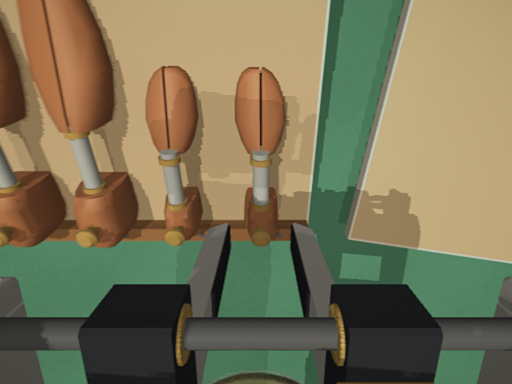

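View pics/s20.png

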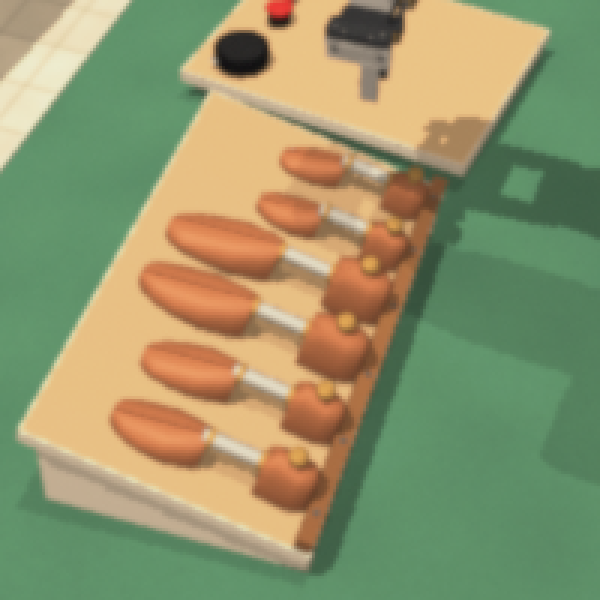

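All three are placed. I'll back the arm off and compare a top view with the first one.

Call:
send_rows(rows=[{"slide":[-2,5,-2],"spin":0,"grip":0.4},{"slide":[-5,10,-3],"spin":0,"grip":0.4},{"slide":[-8,15,-3],"spin":0,"grip":0.4},{"slide":[-11,20,-3],"spin":0,"grip":0.4},{"slide":[-13,25,-3],"spin":0,"grip":0.4},{"slide":[-13,28,-3],"spin":0,"grip":0.4},{"slide":[-13,28,-3],"spin":0,"grip":0.4},{"slide":[-13,28,-3],"spin":0,"grip":0.4}])

```text
clock: 30.62
position: [358.7, -269.6, 256.3]
ee_rot: [-3.14, -0.076, 0.001]
wrist_force: [0.8, -0.6, 0.0]
grip_width: 37.3
```

Run:
```python
from h import *
p,d=vision.grab_frame("top");q=np.load("pics/top0rgb.npy");ct=vision.camera_params("top")
c_,s_=np.cos(.2618),np.sin(.2618);n=np.array([-s_*np.cos(YAW),-s_*np.sin(YAW),c_])
print("before");tubes(q,ct,0,(105,190,280,230),30,n,O+36*n)
print("after");tubes(p,ct,0,(105,190,280,230),30,n,O+36*n)
for nm,I in(("b",q),("a",p)):
    h=cv2.cvtColor(I,cv2.COLOR_RGB2HSV).astype(int)
    for t,m in(("tin",h[...,2]<60),("dauber",(h[...,1]>220)&(h[...,2]>120)&((h[...,0]<6)|(h[...,0]>174)))):
        m=m.copy();m[:105]=0;m[145:]=0;m[:,:320]=0;m[:,425:]=0;v,u=np.nonzero(m);print(nm,t,len(u),u.mean().round(1),v.mean().round(1))
cv2.imwrite("pics/top21.png",cv2.resize(p[95:260,85:430],None,fx=2.3,fy=2.3)[:,:,::-1])
print(r.read_state()["clock"],r.read_state()["wrist_force"].round(1))
```

```text
before
px [114.2 224.1] [112.5 207.8] wid 4.7 ends [[447.5, 434.8, 106.6], [490.3, 436.9, 118.1]] mid [468.9 435.9 112.4] len 44.4 yaw 0.05
px [238.  219.1] [236.5 204.8] wid 4.9 ends [[454.5, 99.7, 104.1], [492.2, 102.5, 114.3]] mid [473.3 101.1 109.2] len 39.1 yaw 0.076
px [176.5 216. ] [175.  198.8] wid 4.7 ends [[465.6, 265.5, 109.3], [511.0, 267.9, 121.5]] mid [488.3 266.7 115.4] len 47.0 yaw 0.054
after
px [114.3 224.1] [112.5 207.8] wid 4.7 ends [[447.5, 434.4, 106.6], [490.4, 437.1, 118.1]] mid [468.9 435.8 112.4] len 44.5 yaw 0.062
px [145.5 222.1] [143.9 206.8] wid 4.7 ends [[451.3, 350.1, 106.5], [491.5, 352.4, 117.3]] mid [471.4 351.2 111.9] len 41.7 yaw 0.057
px [238.  219.1] [236.5 204.8] wid 4.9 ends [[454.5, 99.7, 104.1], [492.2, 102.5, 114.3]] mid [473.3 101.1 109.2] len 39.1 yaw 0.076
px [269. 217.] [269. 203.] wid 4.0 ends [[458.5, 15.4, 104.1], [495.5, 14.7, 114.0]] mid [477.   15.1 109.1] len 38.2 yaw -0.019
px [176.5 216. ] [175.  198.8] wid 4.9 ends [[465.6, 265.5, 109.3], [511.0, 267.9, 121.5]] mid [488.3 266.7 115.4] len 47.0 yaw 0.054
px [208.  214.1] [206.5 196.9] wid 4.9 ends [[469.2, 180.4, 109.1], [514.6, 182.9, 121.3]] mid [491.9 181.6 115.2] len 47.0 yaw 0.053
b tin 459 337.6 125.9
b dauber 162 382.2 129.9
a tin 457 337.6 125.9
a dauber 161 382.0 130.0
30.675 [ 0.1 -0.  -0.3]
```

View pics/top21.png

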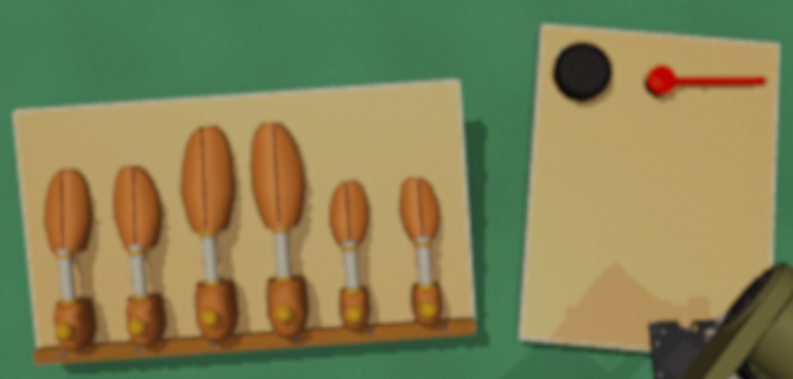

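The rack shows all six trees in pairs, parallel and seated at the cleat. The left trees, tin and dauber are unmoved. Handing in.

```bash
python3 -c "
from workcell import r
print(r.job_done())"
```

```text
the job is handed in; nothing more can be done
None
```

All three right trees are on the rack, each beside its left mate, and the job was handed in at about 31 s; it reported no verdict. I gripped each one by its tube. I lowered it with a light grip so the toe touched the deck first and the tree tilted to the slope. Then I eased it back until the heel met the cleat and released it.

**Last checks:**

| Pair | Spacing, top view | Spacing, wrist view | Heel depth against its mate (wrist) |
|---|---|---|---|
| medium | 84.6 mm | 85.4 mm | within 1 mm |
| large | 85.2 mm | about 85.7 mm | within 1 mm |
| child | 86 mm | 87.8 mm | within 1 mm |

- **Unmoved things:** the left trees, tin and dauber show no shift beyond 0.2 pixel (under 1 mm) between the first and last top views.
- **Disagreement:** the top view put the right child tree at yaw −0.02 rad against 0.076 for its mate (0.095 apart). Its tube is only 4 pixels wide there, so I trusted the sharper wrist view, which had the pair within 0.01 rad.
- **Not measured directly:** I judged that the soles lie flat on the deck from the side picture and the contact forces during placing.

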